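# Sweep loose specimen caps into the waste chute

## Robot

A 7-joint arm with a two-finger parallel gripper is mounted at the origin on the work surface. World frame = base frame: x ahead of the robot, y to its left, z up, the work surface at z = 0. Lengths are in m, angles in rad, forces in N, time in s.
With the tool pointing down it reaches from about 0.425 to 0.925 m from the base axis. Payload 6.8 kg.
Tool frame: the origin (TCP) lies midway between the tips of the shut fingers; the grasp point (between the pads) lies 19 mm behind it (r.grip_depth is the distance from the TCP to the grasp point, in m); z points along the fingers, y is the line along which they close (so a half turn about z gives the same grasp; the last joint's range is limited). The gripper opens to 85 mm and grips with 20 to 120 N. Pads are 22 mm wide; open, the fingers measure 114 mm over their backs; the gripper's body (76 mm by 85 mm) begins 54 mm behind the grasp point. The pads swing forward as they close: fully open they stand 13 mm farther back than shut.
Start: joints at [1.205, 0.477, 0.022, 1.555, -0.011, 1.109, -0.083], TCP at [0.172, -0.653, 0.231] pointing down, gripper open.
Joint ranges: [-2.96, 2.96], [-0.34, 2.1], [-1.41, 1.46], [0.24, 2.44], [-1.37, 4.51], [0.17, 1.92], [-2.96, 2.96]. Speed limits (rad/s): [2.39, 2.39, 3.14, 3.14, 3.14, 3.14, 3.14].

## Interface

Orientations are given as a rotation vector (axis times angle).
In Python, from bench import telemetry, grab_frame, calibration, order, silhouettes, r gives the robot as it stands.
- The arm moves only by the tool apply_moves, never from a script. Its argument "moves" is a list of rows, each a list of 7 numbers: the turn, a rotation vector about the tool's x, y, z scaled (see below), then the shift along the tool's x, y, z scaled (see below), then the opening, from -1 (shut) to 1 (fully open). A call has exactly 8 rows; each row shifts and turns the commanded pose from where the row before left it, along the tool's axes as they then stand; what a row does not reach is not made up. The controller multiplies each number of a shift by 1000 mm and each number of a turn by 6 degrees. A row lasts 1/12 s, in which the tool goes at most 41.7 mm and 7.16 degrees, less where a joint would pass 70% of its speed; a pose out of reach is approached as far as the arm can. A call with a number of a shift or a turn outside -1 to 1 is refused whole. A call with a gripper value outside its range is refused whole. The fingers move at their own pace and stop on an object; "grip_force" is the grip in N (left out, the last holds). Time passes only in rows, so rows that do not move let the fingers close, or fill a call up. It gives the time, the measured TCP pose, the force, the opening and the grip force at its end, in the units of the state.
- telemetry.get_obs(): the state, without advancing time (a new reading comes with each control period).
- grab_frame(name): name is "scene" or "top" or "wrist"; returns the picture (384x512x3 uint8, blue, green, red); there is no depth.
- calibration(name): a dict with "fx", "fy", "cx", "cy" (pixels), "k1" (the pictures are not rectified: a ray, as slopes to the right and down, at radius r is drawn at 1 + k1 r^2 times it, then the intrinsics apply), "world_from_camera" (4x4, takes a point from camera to world coordinates); the wrist camera has in their place "mount" (4x4, takes a point from camera to tool coordinates, whose origin is the TCP and whose axes are the flange's). Camera axes: x right, y down, z forward; pixel columns grow to the right and rows downward; lengths in m; the calibration is good to about 2 mm. A picture is of the moment at which its call begins: read the wrist's pose just before it. calibration takes no time and is no camera call.
- order.hand_in(): hands the job in; it is judged then, once.
Trained networks look in the newest picture that a camera, given by its name, has taken for a name from the list of things; names that differ only in an ending like _2 or _b are one class to them, and where a whole thing is asked for, a point or a joint stands for the part that bears it (a point fixed in the world has none). Each returns a list of dicts, best first, with "p" (0 to 1); they miss things now and then, are a little off and sometimes report something else, mostly with a low value. They report only what shows in the picture. A call takes as long as a camera call.
- silhouettes(thing, camera): "mask" (384x512 bool, what is visible of it) and "extent" ([centre column, centre row, width, height] in pixels, round what is visible of it).
The state is a dict: "clock": time; "joints": joint angles; "qvel": joint speeds; "tau": joint torques, N m; "tcp_pos": TCP position; "orientation": TCP orientation; "contact_force": force on the tool from outside, world axes, zero at the start; "moment": the same for the moment, N m; "grip_width": finger opening in m; "gripper_force": force on a finger pad.
Only numpy, scipy, OpenCV 4.12 (cv2) and the standard library are available. Lean on these libraries where they do the work, as an engineer would, in place of code of your own. Each camera call takes 0.05 s, during which the arm holds its last target. There are 200 camera calls.

## Task

Clear the decapping tray: use the fingertips to sweep the three loose white caps across the deck so that all of them drop through the rectangular waste opening into the box below. Only push them, do not pick them up, and leave the two jars and the tube in its stand standing where they are.

Things in the scene. Friction and masses are not known exactly. Their poses are not given: they have to be found in the camera images.
- tray: steel decapping tray fixed on the bench. Origin on the bench under the centre of the deck; its z is up, its x is the short direction and its y the long one. The flat deck is 230 mm (x) by 400 mm (y) inside the rim, its top 70 mm above the bench; a rim 5 mm thick stands 12 mm above the deck all round. Near its +y end the deck has the waste opening.
- chute (a point): centre of the rectangular waste opening, at the level of the deck's top; axes as the tray's, 25 mm towards -x and 142.5 mm towards +y from the tray's middle. The opening is 110 mm along x and 85 mm along y, with straight edges flush with the deck; under it is a box of the same outline, its floor 65 mm below the deck's top.
- cap1: loose white plastic screw cap of a specimen container: a plain ribbed disc 30 mm in diameter and 14 mm high, 10 to 18 g, lying flat on the tray's deck between the opening and the deck's middle; it slides easily when pushed. Origin at the centre of its underside. All three caps are alike.
- cap2: loose white plastic screw cap of a specimen container: a plain ribbed disc 30 mm in diameter and 14 mm high, 10 to 18 g, lying flat on the tray's deck a little past the deck's middle; it slides easily when pushed. Origin at the centre of its underside. All three caps are alike.
- cap3: loose white plastic screw cap of a specimen container: a plain ribbed disc 30 mm in diameter and 14 mm high, 10 to 18 g, lying flat on the tray's deck towards the end away from the opening; it slides easily when pushed. Origin at the centre of its underside. All three caps are alike.
- jar1: specimen jar with a white lid and a white label round its clear body, 38 mm in diameter and 50 mm high, standing loose along the +x side of the deck (its axis 76 to 88 mm to +x of the tray's middle line). To be left alone. Origin at the centre of its underside.
- jar2: like the other jar but 42 mm high, also along the +x side of the deck. To be left alone. Origin at the centre of its underside.
- tubestand: short capped tube standing in a plastic block 36 x 36 x 24 mm, 52 mm high in all, also loose along the +x side of the deck. To be left alone. Origin at the centre of its underside.

How it is judged:
By the outcome, as a careful person would: the job done as asked, in the order asked, and still so for the second after the job is handed in, with the robot touching nothing.
It also fails if it takes over 48 s, if anything falls off the work surface, if the arm or the gripper's body presses on something with over 40 N, if the wrist force passes 120 N, or if a joint passes its speed limit or range.

## Working session

There is one attempt and no reset: what is moved stays moved. The work goes in short steps, Python scripts to look and compute and a tool call to move; the robot and the scene stay as the last step left them, time stands still between calls to the robot, and variables do not carry over. Pictures are saved under pics/ and viewed, at most 10 in all, crops included, and the job is handed in when it is done.

Besides the shell and the picture viewer there is one more tool, called after "Call:" as name(argument=value, ...) on one line, values as JSON. apply_moves: Moves the arm, as the interface text tells. Its arguments: {"type":"object","properties":{"moves":{"type":"array"},"grip_force":{"type":"number"}},"required":["moves"]}

```bash
mkdir -p pics
cat > h.py <<'E'
import numpy as np, cv2
from bench import telemetry, grab_frame, calibration, order, silhouettes, r
from scipy.spatial.transform import Rotation as R
def ray(name,uv):
    c=calibration(name); K=np.array([[c['fx'],0,c['cx']],[0,c['fy'],c['cy']],[0,0,1.]])
    p=cv2.undistortPoints(np.array(uv,float).reshape(-1,1,2),K,np.array([c['k1'],0,0,0,0.]))[:,0]
    T=np.array(c['world_from_camera']); d=np.c_[p,np.ones(len(p))]@T[:3,:3].T
    return T[:3,3],d
def onz(name,uv,z):
    o,d=ray(name,uv); return o+d*((z-o[2])/d[:,2])[:,None]
def proj(name,P):
    c=calibration(name); K=np.array([[c['fx'],0,c['cx']],[0,c['fy'],c['cy']],[0,0,1.]])
    T=np.linalg.inv(np.array(c['world_from_camera'])); P=np.atleast_2d(P)@T[:3,:3].T+T[:3,3]
    return cv2.projectPoints(P,np.zeros(3),np.zeros(3),K,np.array([c['k1'],0,0,0,0.]))[0][:,0]
E
python3 - <<'E'
from h import *
np.set_printoptions(precision=4,suppress=True)
o=telemetry.get_obs(); print(o['clock'],o['tcp_pos'],o['orientation'],R.from_rotvec(o['orientation']).as_matrix(),o['grip_width'])
for n in('top','scene'):
    f=grab_frame(n); cv2.imwrite(f'pics/{n}0.png',f)
    print(n,np.array(calibration(n)['world_from_camera']))
for t,z in(('cap1',.084),('jar1',.12),('jar2',.112),('tubestand',.12)):
    for s in silhouettes(t,'top'):
        e=s['extent']; print(t,round(s['p'],2),np.round(e,1),onz('top',[e[:2]],z)[0])
for s in silhouettes('tray','top')[:1]:
    rect=cv2.minAreaRect(np.argwhere(s['mask'])[:,::-1].astype(np.float32)); b=cv2.boxPoints(rect)
    print(s['p'],b,onz('top',b,.082))
E
```

```text
0.0 [ 0.1719 -0.6521  0.2303] [-3.1137 -0.4036  0.0006] [[ 0.967   0.2549 -0.0006]
 [ 0.255  -0.967   0.0018]
 [-0.0002 -0.0019 -1.    ]] 0.08524865718540624
top [[ 0.0273 -0.9984  0.0494  0.5524]
 [-0.9995 -0.028  -0.013   0.0171]
 [ 0.0144 -0.049  -0.9987  0.9576]
 [ 0.      0.      0.      1.    ]]
scene [[-0.7435  0.5843 -0.3254  0.8623]
 [ 0.6687  0.6428 -0.3737  0.2853]
 [-0.0092 -0.4955 -0.8686  0.7071]
 [ 0.      0.      0.      1.    ]]
cap1 0.77 [357.3 217.7  16.4  17.4] [ 0.5611 -0.1778  0.084 ]
cap1 0.6 [271.2 245.3  16.6  14.6] [ 0.5075 -0.0225  0.084 ]
cap1 0.52 [324.1 250.2  18.9  14.9] [ 0.5009 -0.1183  0.084 ]
jar1 0.81 [305.4 168.6  22.5  21.1] [ 0.6437 -0.0769  0.12  ]
jar1 0.75 [262.6 187.1  20.3  19. ] [ 0.6093 -0.0033  0.12  ]
jar2 0.81 [305.4 168.6  22.5  21.1] [ 0.6445 -0.0778  0.112 ]
jar2 0.75 [262.6 187.1  20.3  19. ] [ 0.6099 -0.0035  0.112 ]
tubestand 0.67 [284.9 223.  248.8 184.6] [ 0.5484 -0.0435  0.12  ]
tubestand 0.6 [343.8 160.2  27.   25.5] [ 0.6606 -0.1441  0.12  ]
0.55 [[156.3587 188.2274]
 [374.9081 129.16  ]
 [410.177  259.6549]
 [191.6277 318.7223]] [[ 0.6045  0.1884  0.082 ]
 [ 0.7253 -0.2092  0.082 ]
 [ 0.4862 -0.2794  0.082 ]
 [ 0.3705  0.1173  0.082 ]]
```

View pics/top0.png

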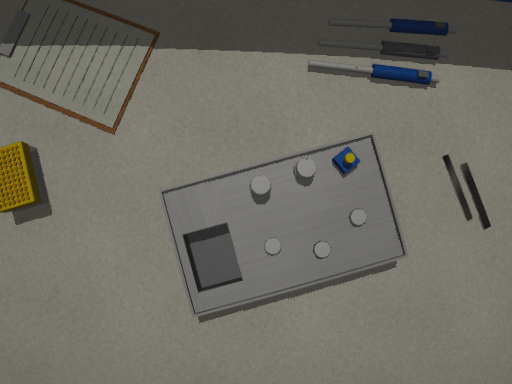

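The tray lies with +y to the image's left. The opening is around (213,257) and the caps are at (273,246), (322,250) and (358,217). The jars and the stand are along the upper edge. Next I'll fit the tray pose.

Run:
```python
from h import *
from scipy.optimize import least_squares
np.set_printoptions(precision=4,suppress=True)
f=cv2.imread('pics/top0.png'); 
px=np.array([[163,192],[372,137],[405,255],[195,313]],float)
loc=np.array([[.12,.205],[.12,-.205],[-.12,-.205],[-.12,.205]])
def tw(v,p,z): c,s=np.cos(v[2]),np.sin(v[2]); p=np.atleast_2d(p); return np.c_[v[0]+c*p[:,0]-s*p[:,1],v[1]+s*p[:,0]+c*p[:,1],np.full(len(p),z)]
s=least_squares(lambda v:(proj('top',tw(v,loc,.082))-px).ravel(),[.547,-.046,.29]); v=s.x
print(v,s.fun)
def inv(w): c,s_=np.cos(v[2]),np.sin(v[2]); d=np.array(w)[:2]-v[:2]; return np.array([c*d[0]+s_*d[1],-s_*d[0]+c*d[1]])
for n,w in dict(c1=(.5075,-.0225),c2=(.5009,-.1183),c3=(.5611,-.1778),j1=(.6437,-.0769),j2=(.6093,-.0033),ts=(.6606,-.1441)).items(): print(n,inv(w))
op=np.array([[.03,.185],[.03,.1],[-.08,.1],[-.08,.185]])
big=cv2.resize(f,None,fx=3,fy=3,interpolation=cv2.INTER_CUBIC)
for q,z in((loc,.082),(op,.07)):
    cv2.polylines(big,[np.int32(proj('top',tw(v,q,z))*3+1)],True,(0,255,0),1)
for n,w in dict(c1=(.5075,-.0225),c2=(.5009,-.1183),c3=(.5611,-.1778)).items():
    a=np.linspace(0,6.28,40); P=np.c_[w[0]+.015*np.cos(a),w[1]+.015*np.sin(a),np.full(40,.084)]
    cv2.polylines(big,[np.int32(proj('top',P)*3+1)],True,(0,0,255),1)
cv2.imwrite('pics/fit.png',big[380:970,460:1240])
# line-frame numbers: tool x axis wanted = tray +y
print('yaw tray y deg',np.degrees(v[2])+90, 'chute',tw(v,[[-.025,.1425]],.07))
o=telemetry.get_obs(); t=o['tcp_pos']; print(inv(t),t)
```

```text
[ 0.5462 -0.0467  0.2896] [-4.2986 -2.6832  2.7831 -4.8671  4.1998  2.7524 -2.3269  4.6048]
c1 [-0.0302  0.0343]
c2 [-0.0638 -0.0556]
c3 [-0.0231 -0.1299]
j1 [ 0.0848 -0.0567]
j2 [0.0729 0.0236]
ts [ 0.0819 -0.126 ]
yaw tray y deg 106.59146301504576 chute [[0.4815 0.0827 0.07  ]]
[-0.5315 -0.4738] [ 0.1721 -0.6526  0.2311]
```

View pics/fit.png

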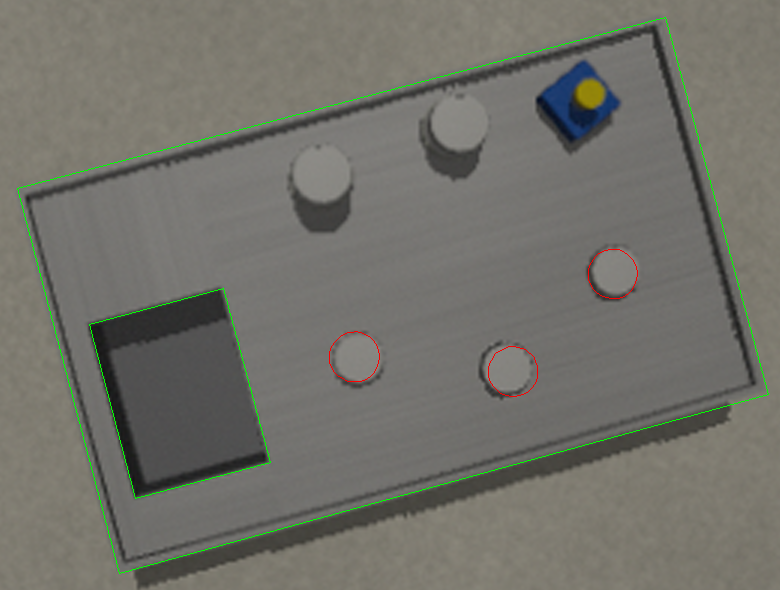

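The fit matches the rim and the opening. In the tray frame (mm) the caps are at c1 (-30,34), c2 (-64,-54) and c3 (-23,-130). The plan is to leave the fingers slightly open as a cradle and push each cap along +y. I'll approach high first.

Call:
apply_moves(moves=[[0, 0, 0, 0.029, -0.029, 0, -0.58], [0, 0, 0, 0.029, -0.029, 0, -0.58], [0, 0, 0, 0.029, -0.029, 0, -0.58], [0, 0, 0, 0.029, -0.029, 0, -0.58], [0, 0, 0, 0.029, -0.029, 0, -0.58], [0, 0, 0, 0.029, -0.029, 0, -0.58], [0, 0, 0, 0.029, -0.029, 0, -0.58], [0, 0, 0, 0.029, -0.029, 0, -0.58]])

```text
clock: 1.02
tcp_pos: [0.3379, -0.3675, 0.2316]
orientation: [3.115, 0.403, 0.001]
contact_force: [1.3, -0.3, -0.2]
grip_width: 0.0179
gripper_force: 0.0
```

Call:
apply_moves(moves=[[0, 0, 0, 0.029, -0.029, 0, -0.58], [0, 0, 0, 0.029, -0.029, 0, -0.58], [0, 0, 0, 0.029, -0.029, 0, -0.58], [0, 0, 0, 0.029, -0.029, 0, -0.58], [0, 0, 0, 0.029, -0.029, 0, -0.58], [0, 0, 0, 0.029, -0.029, 0, -0.58], [0, 0, 0, 0.029, -0.029, 0, -0.58], [0, 0, -1, 0, 0, 0, -0.58]])

```text
clock: 1.68
tcp_pos: [0.4859, -0.1122, 0.2322]
orientation: [-3.085, -0.578, -0.007]
contact_force: [0.0, -0.1, 0.2]
grip_width: 0.018
gripper_force: 0.0
```

Call:
apply_moves(moves=[[0, 0, -1, 0, 0, 0, -0.58], [0, 0, -1, 0, 0, 0, -0.58], [0, 0, -1, 0, 0, 0, -0.58], [0, 0, -1, 0, 0, 0, -0.58], [0, 0, -1, 0, 0, 0, -0.58], [0, 0, -1, 0, 0, 0, -0.58], [0, 0, -1, 0, 0, 0, -0.58], [0, 0, -1, 0, 0, 0, -0.58]])

```text
clock: 2.35
tcp_pos: [0.4818, -0.1212, 0.2314]
orientation: [2.588, 1.781, 0.0]
contact_force: [0.3, 0.6, -0.4]
grip_width: 0.0178
gripper_force: 0.0
```

Call:
apply_moves(moves=[[0, 0, -1, 0, 0, 0, -0.58], [0, 0, -1, 0, 0, 0, -0.58], [0, 0, -1, 0, 0, 0, -0.58], [0, 0, -1, 0, 0, 0, -0.58], [0, 0, -1, 0, 0, 0, -0.58], [0, 0, -1, 0, 0, 0, -0.58], [0, 0, -0.3, 0, 0, 0, -0.58], [0, 0, 0, 0, 0, 0, -0.58]])

```text
clock: 3.02
tcp_pos: [0.4818, -0.1213, 0.2314]
orientation: [1.877, 2.519, 0.0]
contact_force: [0.6, 0.6, 1.0]
grip_width: 0.0179
gripper_force: 0.0
```

```bash
cat >> h.py <<'E'
V=np.array([.5462,-.0467,.2896])
def where():
    o=telemetry.get_obs(); m=R.from_rotvec(o['orientation']).as_matrix(); c,s=np.cos(V[2]),np.sin(V[2]); d=np.array(o['tcp_pos'])[:2]-V[:2]
    print('t',round(o['clock'],2),'tray mm',np.round(1e3*np.array([c*d[0]+s*d[1],-s*d[0]+c*d[1],o['tcp_pos'][2]]),1),'yaw',np.degrees(np.arctan2(m[1,0],m[0,0])),'tz',m[:,2].round(3),'w',o['grip_width'],'F',np.round(o['contact_force'],1))
def caps(z=.084):
    c,s=np.cos(V[2]),np.sin(V[2])
    for q in silhouettes('cap1','top'):
        e=q['extent']; d=onz('top',[e[:2]],z)[0,:2]-V[:2]; print('cap',round(q['p'],2),np.round(e,0),'tray mm',np.round(1e3*np.array([c*d[0]+s*d[1],-s*d[0]+c*d[1]]),1))
E
python3 -c "
from h import *; where()"
```

```text
t 3.02 tray mm [-83.  -53.1 231.4] yaw 106.6163547457294 tz [ 0. -0. -1.] w 0.01791433115286037 F [0.6 0.6 1. ]
```

Call:
apply_moves(moves=[[0, 0, 0, 0.022, 0.027, 0, -0.58], [0, 0, 0, 0.023, 0.026, 0, -0.58], [0, 0, 0, 0, 0, 0.035, -0.58], [0, 0, 0, 0, 0, 0.035, -0.58], [0, 0, 0, 0, 0, 0.035, -0.58], [0, 0, 0, 0, 0, 0.03, -0.58], [0, 0, 0, 0, 0, 0.02, -0.58], [0, 0, 0, 0, 0, 0, -0.58]])

```text
clock: 3.68
tcp_pos: [0.5167, -0.0629, 0.0724]
orientation: [-1.876, -2.512, 0.006]
contact_force: [-0.6, 0.4, 0.1]
grip_width: 0.0179
gripper_force: 0.0
```

```bash
python3 -c "
from h import *; where(); f=grab_frame('scene'); cv2.imwrite('pics/s1.png',f)"
```

```text
t 3.68 tray mm [-32.9  -7.1  72.4] yaw 106.50465758610427 tz [-0.007  0.001 -1.   ] w 0.01785655726460182 F [-0.6  0.4  0.1]
```

View pics/s1.png

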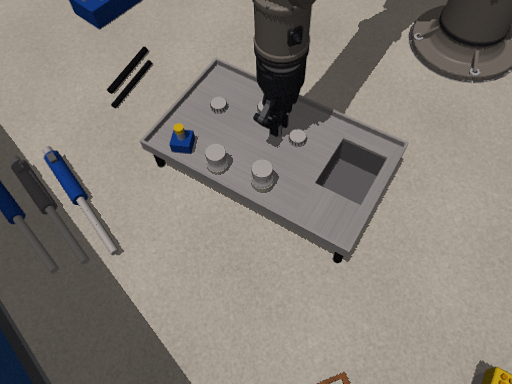

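The scene view shows the fingertips just behind cap1, which is at (297,137), and clear of the jars. Now I push.

Call:
apply_moves(moves=[[0, 0, 0, 0.006, 0.002, -0.002, -0.58], [0, 0, 0, 0.01, 0, 0, -0.58], [0, 0, 0, 0.012, 0, 0, -0.58], [0, 0, 0, 0.012, 0, 0, -0.58], [0, 0, 0, 0.012, 0, 0, -0.58], [0, 0, 0, 0.012, 0, 0, -0.58], [0, 0, 0, 0.012, 0, 0, -0.58], [0, 0, 0, 0.012, 0, 0, -0.58]])

```text
clock: 4.4
tcp_pos: [0.4962, 0.0234, 0.0785]
orientation: [1.877, 2.519, 0.0]
contact_force: [0.9, 0.2, -0.2]
grip_width: 0.0176
gripper_force: 0.0
```

Call:
apply_moves(moves=[[0, 0, 0, 0.012, 0, 0, -0.58], [0, 0, 0, 0.012, 0, 0, -0.58], [0, 0, 0, 0.01, 0, 0, -0.58], [0, 0, 0, 0.006, 0, 0, -0.58], [0, 0, 0, 0, 0, 0, -0.58], [0, 0, 0, 0, 0, -0.025, -0.58], [0, 0, 0, 0, 0, -0.025, -0.58], [0, 0, 0, 0, 0, 0, -0.58]])

```text
clock: 5.07
tcp_pos: [0.4879, 0.0606, 0.1319]
orientation: [1.876, 2.514, 0.006]
contact_force: [0.4, 0.4, 0.6]
grip_width: 0.0172
gripper_force: 0.0
```

```bash
python3 -c "
from h import *; where(); f=grab_frame('top'); caps(); cv2.imwrite('pics/s2.png',f[120:330,140:430].repeat(2,0).repeat(2,1))"
```

```text
t 5.07 tray mm [-25.2 119.5 131.9] yaw 106.52461156042457 tz [ 0.006  0.001 -1.   ] w 0.017219044673760696 F [0.4 0.4 0.6]
cap 0.71 [358. 214.  21.  19.] tray mm [ -17.6 -133.7]
cap 0.63 [321. 250.  17.  10.] tray mm [-62.2 -50.3]
```

View pics/s2.png

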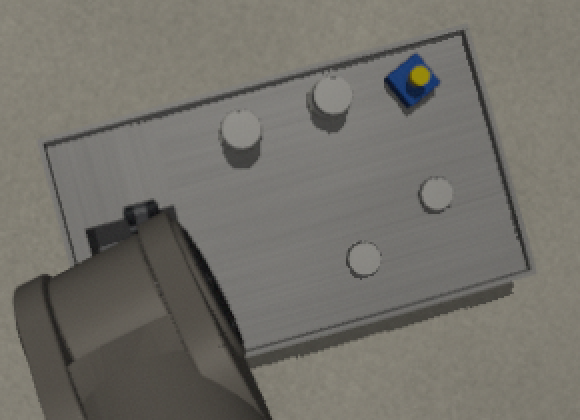

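Cap1 is gone from the deck and the other things stand. Now cap2.

Call:
apply_moves(moves=[[0, 0, 0, -0.035, -0.006, 0, -0.58], [0, 0, 0, -0.035, -0.006, 0, -0.58], [0, 0, 0, -0.035, -0.007, 0, -0.58], [0, 0, 0, -0.035, -0.006, 0, -0.58], [0, 0, 0, -0.035, -0.007, 0, -0.58], [0, 0, 0, -0.035, -0.006, 0, -0.58], [0, 0, 0, 0, 0, 0, -0.58], [0, 0, 0, 0, 0, 0, -0.58]])

```text
clock: 5.83
tcp_pos: [0.5076, -0.1547, 0.1268]
orientation: [-1.884, -2.512, 0.002]
contact_force: [-0.1, 0.7, 0.8]
grip_width: 0.0178
gripper_force: 0.0
```

```bash
python3 -c "
from h import *; where(); f=grab_frame('top'); caps(); cv2.imwrite('pics/s3.png',f[120:330,140:430].repeat(2,0).repeat(2,1))"
```

```text
t 5.83 tray mm [-67.9 -92.5 126.8] yaw 106.240203924604 tz [-0.002 -0.    -1.   ] w 0.01781478212991253 F [-0.1  0.7  0.8]
cap 0.66 [322. 250.  20.  15.] tray mm [-61.5 -51.4]
cap 0.52 [364. 215.   9.  15.] tray mm [ -21.7 -143.9]
cap 0.44 [218. 257.  15.  14.] tray mm [-25.1 131.6]
```

View pics/s3.png

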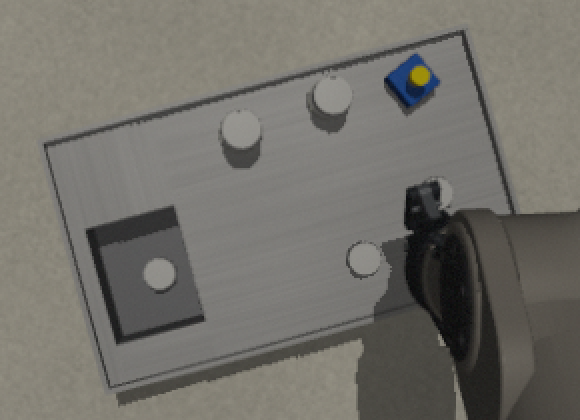

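Cap1 lies in the box at (160,274) in the crop. I'll go down behind cap2 and push it with a drift of +30 mm in x.

Call:
apply_moves(moves=[[0, 0, 0, 0, 0.004, 0.02, -0.58], [0, 0, 0, 0, 0, 0.02, -0.58], [0, 0, 0, 0, 0, 0.01, -0.58], [0, 0, 0, 0, 0, 0, -0.58], [0, 0, 0, 0.008, 0, 0, -0.58], [0, 0, 0, 0.01, 0, 0, -0.58], [0, 0, 0, 0.012, 0.001, 0, -0.58], [0, 0, 0, 0.012, 0.002, 0, -0.58]])

```text
clock: 6.6
tcp_pos: [0.5034, -0.108, 0.0792]
orientation: [1.877, 2.518, 0.001]
contact_force: [-0.8, -0.3, 0.5]
grip_width: 0.0178
gripper_force: 0.0
```

Call:
apply_moves(moves=[[0, 0, 0, 0.013, 0.003, 0, -0.58], [0, 0, 0, 0.013, 0.003, 0, -0.58], [0, 0, 0, 0.013, 0.003, 0, -0.58], [0, 0, 0, 0.013, 0.003, 0, -0.58], [0, 0, 0, 0.013, 0.003, 0, -0.58], [0, 0, 0, 0.013, 0.003, 0, -0.58], [0, 0, 0, 0.013, 0.003, 0, -0.58], [0, 0, 0, 0.013, 0.002, 0, -0.58]])

```text
clock: 7.27
tcp_pos: [0.4958, -0.0012, 0.079]
orientation: [1.876, 2.519, 0.002]
contact_force: [0.1, -0.3, 0.5]
grip_width: 0.0178
gripper_force: 0.1
```

```bash
python3 -c "
from h import *; where(); f=grab_frame('top'); caps(); cv2.imwrite('pics/s4.png',f[120:330,140:430].repeat(2,0).repeat(2,1))"
```

```text
t 7.27 tray mm [-35.3  58.   79. ] yaw 106.64919958160318 tz [ 0.001  0.    -1.   ] w 0.0178121485727974 F [ 0.1 -0.3  0.5]
cap 0.67 [359. 216.  19.  20.] tray mm [ -20.2 -133.4]
```

View pics/s4.png

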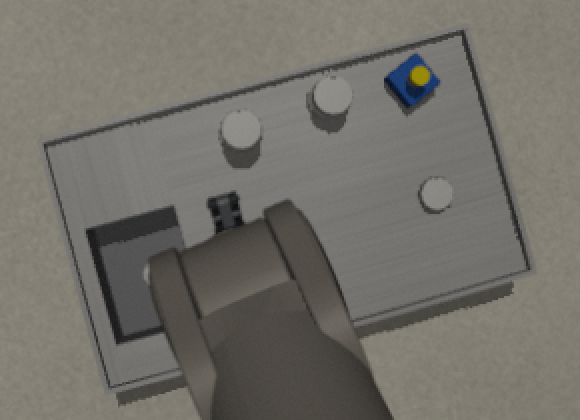

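Cap2 is hidden under the arm in the cradle, and nothing else has been disturbed. I'll continue the push.

Call:
apply_moves(moves=[[0, 0, 0, 0.012, 0, 0.002, -0.58], [0, 0, 0, 0.012, 0, 0, -0.58], [0, 0, 0, 0.012, 0, 0, -0.58], [0, 0, 0, 0.012, 0, 0, -0.58], [0, 0, 0, 0.01, 0, 0, -0.58], [0, 0, 0, 0.006, 0, 0, -0.58], [0, 0, 0, 0, 0, -0.025, -0.58], [0, 0, 0, 0, 0, -0.025, -0.58]])

```text
clock: 8.03
tcp_pos: [0.4761, 0.0582, 0.126]
orientation: [-1.875, -2.517, 0.004]
contact_force: [-0.1, -0.4, -0.1]
grip_width: 0.0181
gripper_force: 0.0
```

Call:
apply_moves(moves=[[0, 0, 0, -0.036, 0.002, 0, -0.58], [0, 0, 0, -0.036, 0.002, 0, -0.58], [0, 0, 0, -0.036, 0.002, 0, -0.58], [0, 0, 0, -0.036, 0.002, 0, -0.58], [0, 0, 0, -0.036, 0.002, 0, -0.58], [0, 0, 0, -0.036, 0.002, 0, -0.58], [0, 0, 0, -0.036, 0.001, 0, -0.58], [0, 0, 0, -0.036, 0.001, 0, -0.58]])

```text
clock: 8.7
tcp_pos: [0.5732, -0.2163, 0.1264]
orientation: [1.879, 2.518, -0.001]
contact_force: [0.5, 0.3, 0.1]
grip_width: 0.0177
gripper_force: 0.0
```

```bash
python3 -c "
from h import *; where(); f=grab_frame('top'); caps(); cv2.imwrite('pics/s5.png',f[120:330,140:430].repeat(2,0).repeat(2,1))"
```

```text
t 8.7 tray mm [ -22.6 -170.2  126.4] yaw 106.53678880092001 tz [-0. -0. -1.] w 0.017705010519800723 F [0.5 0.3 0.1]
cap 0.73 [230. 263.  15.  16.] tray mm [-41.5 114.6]
cap 0.69 [357. 216.  16.  17.] tray mm [ -20.8 -130.1]
cap 0.57 [218. 258.  15.  18.] tray mm [-27.1 132.9]
```

View pics/s5.png

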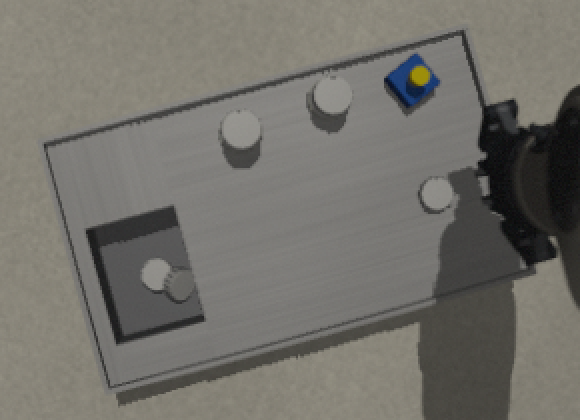

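Cap2 is in the box at (180,284), leaning on cap1. Now cap3, drifting slightly to +x.

Call:
apply_moves(moves=[[0, 0, 0, 0, 0.001, 0.02, -0.58], [0, 0, 0, 0, 0, 0.02, -0.58], [0, 0, 0, 0, 0, 0.01, -0.58], [0, 0, 0, 0, 0, 0, -0.58], [0, 0, 0, 0.008, 0, 0, -0.58], [0, 0, 0, 0.01, 0, 0, -0.58], [0, 0, 0, 0.012, 0, 0, -0.58], [0, 0, 0, 0.012, 0, 0, -0.58]])

```text
clock: 9.47
tcp_pos: [0.5623, -0.1718, 0.0774]
orientation: [1.876, 2.518, 0.001]
contact_force: [0.4, 1.1, 0.9]
grip_width: 0.0183
gripper_force: 0.1
```

Call:
apply_moves(moves=[[0, 0, 0, 0.013, 0, 0.001, -0.58], [0, 0, 0, 0.013, 0, 0, -0.58], [0, 0, 0, 0.013, 0.001, 0, -0.58], [0, 0, 0, 0.013, 0.001, 0, -0.58], [0, 0, 0, 0.013, 0.001, 0, -0.58], [0, 0, 0, 0.013, 0.001, 0, -0.58], [0, 0, 0, 0.013, 0.001, 0, -0.58], [0, 0, 0, 0.013, 0.001, 0, -0.58]])

```text
clock: 10.13
tcp_pos: [0.5379, -0.0708, 0.0753]
orientation: [1.878, 2.518, 0.0]
contact_force: [0.5, -0.7, -0.2]
grip_width: 0.0178
gripper_force: 0.1
```

```bash
python3 -c "
from h import *; where(); f=grab_frame('top'); caps(); cv2.imwrite('pics/s6.png',f[120:330,140:430].repeat(2,0).repeat(2,1))"
```

```text
t 10.13 tray mm [-14.8 -20.7  75.3] yaw 106.5751815744791 tz [ 0.  0. -1.] w 0.017776266855629923 F [ 0.5 -0.7 -0.2]
cap 0.53 [215. 257.  12.  12.] tray mm [-24.2 137.5]
cap 0.49 [228. 262.  11.  14.] tray mm [-39.1 117.3]
```

View pics/s6.png

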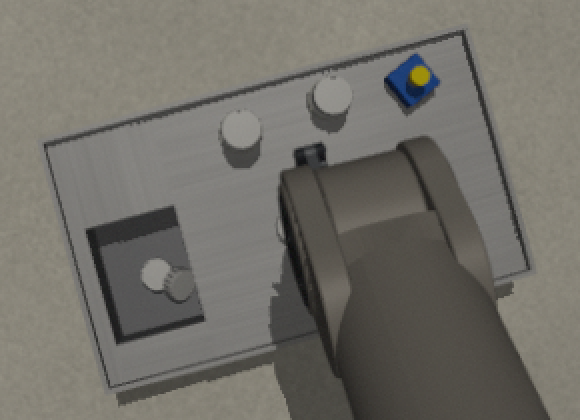

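Cap3's edge shows at (281,228), ahead of the tool and on course. I'll finish the push, lift and retreat.

Call:
apply_moves(moves=[[0, 0, 0, 0.013, 0, 0, -0.58], [0, 0, 0, 0.013, 0, 0, -0.58], [0, 0, 0, 0.013, 0, 0, -0.58], [0, 0, 0, 0.013, 0, 0, -0.58], [0, 0, 0, 0.013, 0, 0, -0.58], [0, 0, 0, 0.013, 0, 0, -0.58], [0, 0, 0, 0.013, 0, 0, -0.58], [0, 0, 0, 0.013, 0, 0, -0.58]])

```text
clock: 10.9
tcp_pos: [0.5079, 0.0287, 0.0753]
orientation: [-1.878, -2.518, 0.0]
contact_force: [-0.4, 0.3, -0.6]
grip_width: 0.0176
gripper_force: 0.0
```

Call:
apply_moves(moves=[[0, 0, 0, 0.012, 0, 0, -0.58], [0, 0, 0, 0.011, 0, 0, -0.58], [0, 0, 0, 0.006, 0, 0, -0.58], [0, 0, 0, 0, 0, 0, -0.58], [0, 0, 0, 0, 0, -0.03, -0.58], [0, 0, 0, 0, 0, -0.035, -0.58], [0, 0, 0, 0, 0, -0.035, -0.58], [0, 0, 0, 0, 0, -0.03, -0.58]])

```text
clock: 11.57
tcp_pos: [0.5005, 0.0549, 0.2073]
orientation: [1.879, 2.517, 0.001]
contact_force: [0.8, -0.4, -1.2]
grip_width: 0.0179
gripper_force: 0.0
```

Call:
apply_moves(moves=[[0, 0, 0, -0.038, 0, 0, -0.58], [0, 0, 0, -0.038, 0, 0, -0.58], [0, 0, 0, -0.038, 0, 0, -0.58], [0, 0, 0, -0.038, 0, 0, -0.58], [0, 0, 0, -0.038, 0, 0, -0.58], [0, 0, 0, -0.038, 0, 0, -0.58], [0, 0, 0, -0.038, 0, 0, -0.58], [0, 0, 0, -0.038, 0, 0, -0.58]])

```text
clock: 12.23
tcp_pos: [0.5867, -0.2389, 0.2052]
orientation: [1.88, 2.517, -0.001]
contact_force: [1.0, 0.6, 0.1]
grip_width: 0.0178
gripper_force: 0.0
```

```bash
python3 -c "
from h import *; where(); f=grab_frame('top'); caps(); cv2.imwrite('pics/s7.png',f[120:330,140:430].repeat(2,0).repeat(2,1))"
```

```text
t 12.23 tray mm [ -16.1 -195.8  205.2] yaw 106.4859878933317 tz [-0.    -0.001 -1.   ] w 0.01783187187717344 F [1.  0.6 0.1]
cap 0.59 [230. 264.  16.  15.] tray mm [-44.  114.9]
cap 0.57 [218. 257.  13.  14.] tray mm [-25.  131.8]
cap 0.55 [202. 235.  16.   8.] tray mm [ 19.5 149.5]
```

View pics/s7.png

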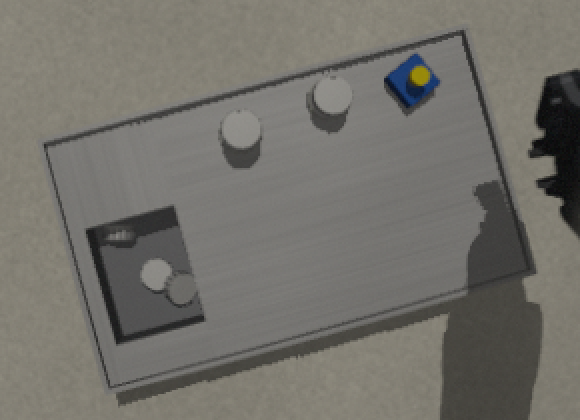

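All three caps are in the box: (157,274), (181,289), and (120,237) on its edge against the wall. The jars and the stand haven't moved, and the robot is clear.

```bash
python3 -c "
from h import *; print(order.hand_in())"
```

```text
the job is handed in; nothing more can be done
None
```

All three caps were swept through the opening and lie in the waste box, both jars and the tube stand are still where they were, and I handed the job in about 12 s into the 48 s limit.

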